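# Snap a damper cartridge into the service cradle

## Robot

A 7-joint arm with a two-finger parallel gripper is mounted at the origin on the work surface. World frame = base frame: x ahead of the robot, y to its left, z up, the work surface at z = 0. Lengths are in m, angles in rad, forces in N, time in s.
With the tool pointing down it reaches from about 0.425 to 0.925 m from the base axis. Payload 6.8 kg.
Tool frame: the origin (TCP) lies midway between the tips of the shut fingers; the grasp point (between the pads) lies r.grasp_offset behind it (r.grasp_offset is the distance from the TCP to the grasp point, in m); z points along the fingers, y is the direction in which the jaws open and shut (so a half turn about z gives the same grasp; the last joint's range is limited). The gripper opens to 85 mm and grips with 20 to 120 N. Pads are 22 mm wide; open, the fingers measure 114 mm over their backs; the gripper's body (76 mm by 85 mm) begins 54 mm behind the grasp point. The pads swing forward as they close: fully open they stand 13 mm farther back than shut.
Start: joints at [-1.442, 0.477, 0.022, 1.555, -0.011, 1.109, -0.083], TCP at [0.158, 0.656, 0.196] pointing down, gripper open.
Joint ranges: [-2.96, 2.96], [-0.34, 2.1], [-1.41, 1.46], [0.24, 2.44], [-1.37, 4.51], [0.17, 1.92], [-2.96, 2.96]. Speed limits (rad/s): [2.39, 2.39, 3.14, 3.14, 3.14, 3.14, 3.14].

## Interface

Orientations are given as a rotation vector (axis times angle).
In Python, from bench import r gives the robot as it stands. The module is installed in compiled form; this text tells all that it offers.
- The arm moves only by the tool send_rows, never from a script. Its argument "moves" is one flat list of numbers, 4 for each row, row after row: the shift along the tool's x, y, z in mm, then the turn about the tool's z in degrees. A call has 1 to 8 rows; each row is the pose to reach, as a shift and turn from the pose commanded when the call began, along the tool's axes at that moment; what a row does not reach only later rows make up. A row lasts 1/8 s, in which the tool goes at most 62.5 mm and 10.7 degrees, less where a joint would pass 70% of its speed; a pose out of reach is approached as far as the arm can. A call with a gripper value outside its range is refused whole. "hand" is the closure, from 0 (fully open) to 1 (shut), set as the call begins (left out, the last holds). The fingers move at their own pace and stop on an object; "newtons" is the grip in N (left out, the last holds). Time passes only in rows, so rows that repeat a pose let the fingers close. It gives the time, the measured TCP pose, the force and the opening at its end, in the units of the state.
- r.get_obs(): the state, without advancing time (a new reading comes with each control period).
- r.grab_frame(name): name is "side" or "top" or "wrist"; returns a dict with "img" (400x640x3 uint8, red, green, blue), "mtx" (3x3 intrinsics, pixels), "world_to_cam" (4x4, takes a point from world to camera coordinates). Camera axes: x right, y up, looking along -z (the intrinsics and any distortion apply to the point x, -y, -z); pixel columns grow to the right and rows downward; lengths in m; the calibration is good to about 2 mm. A picture is of the moment at which its call begins. There is no depth.
- r.hand_in(): hands the job in, once; it reports no verdict.
The state is a dict: "clock": time; "joints": joint angles; "qvel": joint speeds; "tau": joint torques, N m; "tcp_pos": TCP position; "orientation": TCP orientation; "contact_force": force on the tool from outside, world axes, zero at the start; "moment": the same for the moment, N m; "grip_width": finger opening in m.
Only numpy, scipy, OpenCV 4.12 (cv2) and the standard library are available. Lean on these libraries where they do the work, as an engineer would, in place of code of your own. Each camera call takes 0.05 s, during which the arm holds its last target.

## Task

Take the damper cartridge (the one with the thick smooth tube) out of the drip-dry rack and snap its tube sideways into both spring clips of the service cradle, fully home in both, with its head over the drip cup. Then slide it along in the clips until its hex end has pushed the end stop's spring pin right in, keep about 12 N on it for half a second so that it beds, and let go. Work by feel so as not to strain the clips or the stop, and leave the other parts where they are.

Things in the scene. Friction and masses are not known exactly. Their poses are not given: they have to be found in the camera images.
- cartridge: damper cartridge, about 0.3 kg, level in one of the rack's two notches: a smooth tube 20 mm thick, from x = -95 to +75 mm; at its +x end a head (round flange 32 mm in diameter, then a hex) that ends flat at x = 106 mm; at its -x end a shaft 10 mm thick that ends at x = -139 mm. Origin on the axis near mid-tube (the place to grip); x along the axis towards the head
- cradle: service cradle fixed to the bench: aluminium base plate 8 mm thick (x -87 to 161, y -42 to 42 mm) with two black posts, each topped by a C-shaped spring clip open upwards, centred at x = -60 and +60 mm, 14 mm wide along x, 32 mm across y. Origin on the bench midway between the clips, x towards the drip cup (x = 92 mm) and the end stop. A seated tube has its axis at y = 0, 52 mm above the bench
- jaw1l (a joint): spring jaw on the +y side of the clip at the drip-cup end, opening angle in rad (0 closed). The four jaws are alike. A tube pressed straight down meets the lips with its axis 14 to 17 mm above the seated height and has passed them at 4 mm; the clips may snap one after the other. The jaws then draw it down onto solid posts. Both clips together take 8 to 14 N to snap; a seated tube slides against 1 to 5 N
- jaw0l (a joint): the like jaw of the other clip. The lips reach 67 mm above the bench; 106 mm along x between the clips are free for the fingers, with nothing above the base plate. The clips are strained when the contact forces on the cradle pass 40 N in all; the jaws' own squeeze on a seated tube is 8 to 10 N of that, so press with less than 25 N. Keep the flange clear of the clip, on its cup side
- end_stop: adjustable end stop past the drip cup: an aluminium post with a brass screw sleeve and in it a steel spring pin, 9 mm thick, that points back at the clips along the seated axis. Origin on that axis in the post's clip-side face, at x = 138 mm on the cradle. The pin's tip stands 14 to 28 mm clear of this face, as the screw was last set: feel for it. It springs in 3 mm at 1 N, then is solid: bedded above 7 N, strained above 20 N
- rack: steel wire drip-dry rack on a tray 150 mm (x) by 156 mm (y), 59 mm high; vee notches hold parts lying along x at y = -37 and +37 mm. The wires cross at x = -55 and +55 mm; a 20 mm tube in a notch has its axis about 54 mm above the bench. Between the wires nothing is higher than the 12 mm tray but two rods at y = -60 and +60 mm, 21 mm high. Origin on the bench under its centre
- air_shaft: bystander in the other notch of the rack: a thin steel shaft 10 mm thick and 215 mm long with a collar 26 mm in diameter at its middle and a black piston 29 mm in diameter at one end. Leave it there
- top_cap: bystander: round black cap lying on the bench, 42 mm in diameter, 14 mm high
- pick: bystander: hook pick with a fat handle lying on the bench, about 175 mm long
- grease: bystander: small white jar with a black lid, 54 mm in diameter, 55 mm high

How it is judged:
On the way, in this order (a step that is already met when the one before it is completed fails the run):
1. the cartridge is lifted out of the rack (height (world z) of cartridge above 0.08 m), for 0.1 s.
2. the tube is fully home in both clips (z of cartridge in the frame of cradle between 0.0495 and 0.0545 m and y of cartridge in the frame of cradle between -0.003 and 0.003 m and angle between the x axis of cartridge and the x axis of cradle, either way round below 0.03 rad and x of cartridge in the frame of cradle between -0.007 and 0.024 m), for 0.2 s.
3. the seated cartridge is bedded on the end stop (z of cartridge in the frame of cradle between 0.0495 and 0.0545 m and contact force between cartridge and end_stop above 7 N), for 0.3 s.
At the end, for the whole second after the job is handed in: the tube is seated in both clips (its axis within 2 mm of the seat in height and sideways and within 0.025 rad of the line of the clips), the head is at the drip-cup end and its hex end still bears on the end stop's spring pin, the cartridge is released and at rest (z of cartridge in the frame of cradle between 0.05 and 0.054 m and y of cartridge in the frame of cradle between -0.002 and 0.002 m and angle between the x axis of cartridge and the x axis of cradle, either way round below 0.025 rad and x of cartridge in the frame of cradle between -0.007 and 0.024 m and contact force between cartridge and end_stop above 0.2 N and linear speed of cartridge below 0.01 m/s and contact force between cartridge and the arm below 0.1 N and contact force between cartridge and the fingers below 0.1 N); the robot touches nothing.
It fails at once if the clips are strained (more than 40 N of contact forces on the cradle in all) (contact force between anything else and cradle above 40 N).
It fails at once if the end stop is strained (more than 20 N) (contact force between anything else and end_stop above 20 N).
It fails at once if the air shaft is disturbed (moved more than 15 mm) (distance of air_shaft from where it was at the start of the episode above 0.015 m).
It fails at once if the cap, the pick or the jar is disturbed (moved more than 15 mm) (distance of any of top_cap, pick, grease from where it was at the start of the episode above 0.015 m).
It also fails if it takes over 72 s, if anything falls off the work surface, if the arm or the gripper's body presses on something with over 40 N, if the wrist force passes 120 N, or if a joint passes its speed limit or range.

## Working session

There is one attempt and no reset: what is moved stays moved. The work goes in short steps, Python scripts to look and compute and a tool call to move; the robot and the scene stay as the last step left them, time stands still between calls to the robot, and variables do not carry over. Pictures are saved under pics/ and viewed, and the job is handed in when it is done.

Besides the shell and the picture viewer there is one more tool, called after "Request:" by a JSON object that holds its "api" and its "payload", one argument or row to a line. send_rows: Moves the arm, as the interface text tells. Its arguments: {"type":"object","properties":{"moves":{"type":"array"},"hand":{"type":"number"},"newtons":{"type":"number"}},"required":["moves"]}

```bash
mkdir -p pics; python3 - <<'E'
from bench import r
import cv2,numpy as np
print(r.get_obs(), r.grasp_offset)
np.set_printoptions(precision=4,suppress=True)
for n in ["side","top","wrist"]:
    f=r.grab_frame(n); cv2.imwrite(f"pics/a_{n}.png",f["img"][:,:,::-1])
    np.savez(f"pics/a_{n}.npz",**f)
    print(n,f["mtx"],f["world_to_cam"],f.keys())
E
```

```text
{'clock': 0.0, 'joints': array([-1.44208662,  0.47781649,  0.02231577,  1.55647297, -0.01151842,
        1.1092935 , -0.08309176]), 'qvel': array([-0.00171705, -0.00112233, -0.00255427, -0.00061681, -0.00086861,
        0.00129461, -0.00110893]), 'tau': array([ 2.21108958e-04, -5.96447754e+01,  1.60812624e+00, -2.81183946e+01,
        1.25248989e-02,  9.46018612e-03,  1.75045795e-05]), 'tcp_pos': array([0.15819937, 0.65551091, 0.19530524]), 'orientation': array([-3.71031703e-01, -3.11949516e+00,  2.92103399e-03]), 'contact_force': array([-0.37329527, -0.21519679,  0.36855574]), 'moment': array([-0.00065715, -0.02161948, -0.00963268]), 'grip_width': 0.08560142598464333} 0.0187
side [[517.2297   0.     314.1728]
 [  0.     517.2297 195.3701]
 [  0.       0.       1.    ]] [[ 0.9228 -0.3852 -0.0118 -0.563 ]
 [ 0.2763  0.64    0.717  -0.1628]
 [-0.2686 -0.6649  0.6969 -1.2115]
 [ 0.      0.      0.      1.    ]] dict_keys(['img', 'mtx', 'world_to_cam'])
top [[490.0856   0.     317.1275]
 [  0.     490.0856 194.6086]
 [  0.       0.       1.    ]] [[ 0.0044 -1.     -0.0036 -0.0945]
 [ 0.997   0.0041  0.0776 -0.6062]
 [-0.0776 -0.0039  0.997  -1.1141]
 [ 0.      0.      0.      1.    ]] dict_keys(['img', 'mtx', 'world_to_cam'])
wrist [[295.3065   0.     322.8304]
 [  0.     295.3065 196.5485]
 [  0.       0.       1.    ]] [[ 0.2345  0.9721 -0.0026 -0.6737]
 [-0.9189  0.2208 -0.3268  0.0443]
 [-0.3171  0.079   0.9451 -0.3823]
 [ 0.      0.      0.      1.    ]] dict_keys(['img', 'mtx', 'world_to_cam'])
```

View pics/a_side.png

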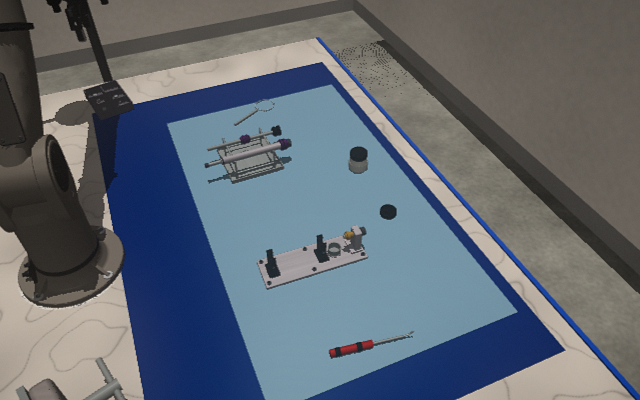

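View pics/a_top.png

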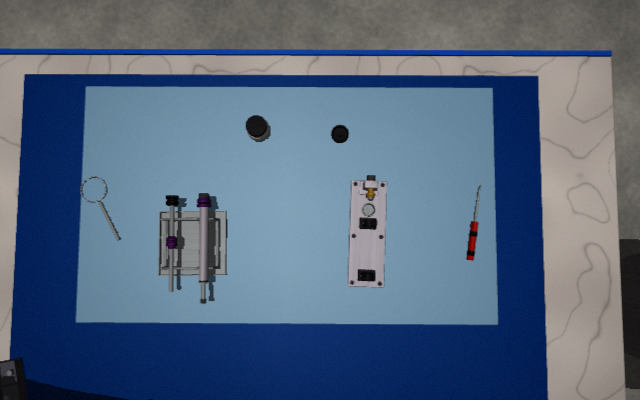

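View pics/a_wrist.png

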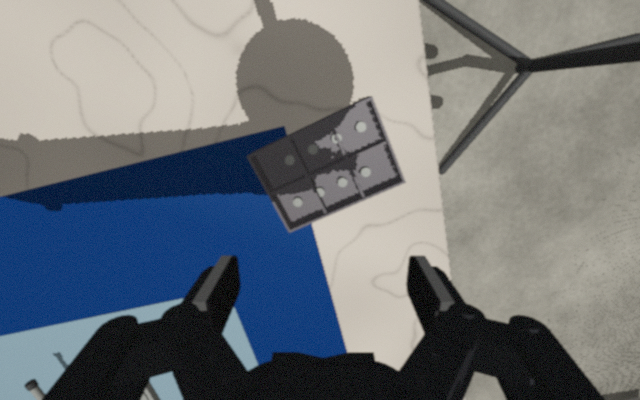

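The top view shows the cartridge at about (204,240), with its head up at (204,200). The cradle is at (368,235), with its stop at (370,185). I'll enlarge both.

```bash
python3 - <<'E'
import cv2
a=cv2.imread("pics/a_top.png"); s=cv2.imread("pics/a_side.png")
def c(im,x0,y0,w,h,k,n): cv2.imwrite(n,cv2.resize(im[y0:y0+h,x0:x0+w],None,fx=k,fy=k,interpolation=cv2.INTER_CUBIC))
c(a,150,185,90,125,4.8,"pics/b1.png"); c(a,335,170,65,125,4.8,"pics/b2.png")
c(s,200,115,100,75,8,"pics/b3.png"); c(s,250,220,125,75,6.4,"pics/b4.png")
E
```

```text
(no output)
```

View pics/b1.png

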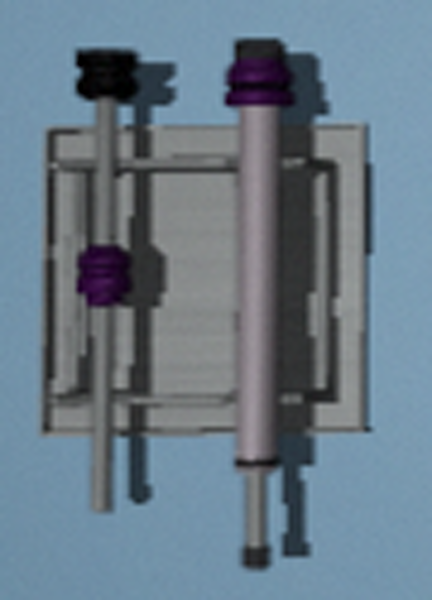

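View pics/b2.png

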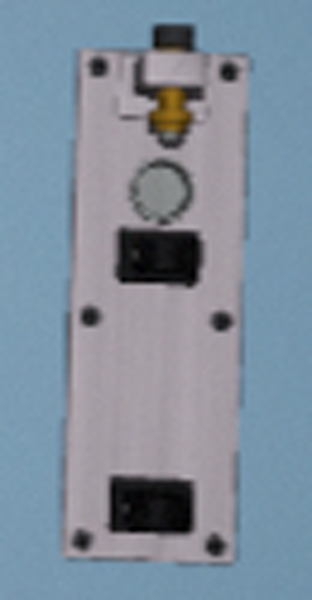

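View pics/b3.png

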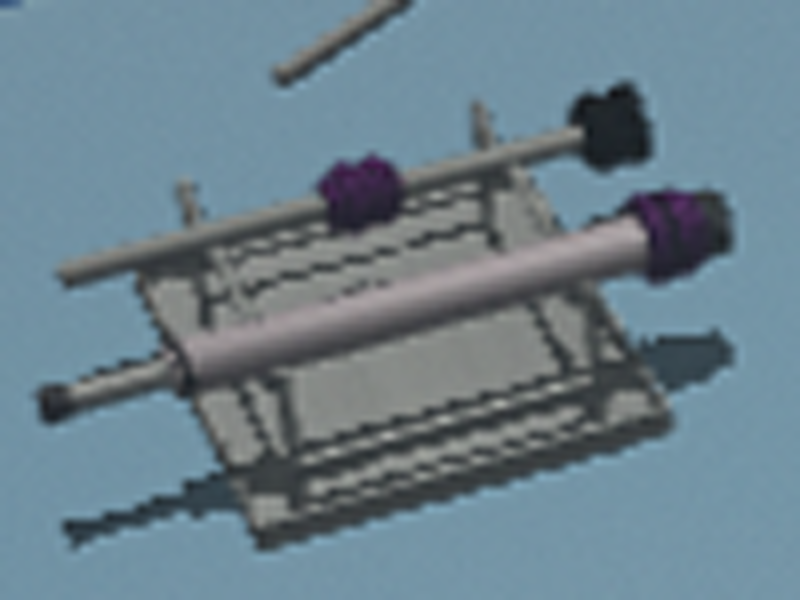

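View pics/b4.png

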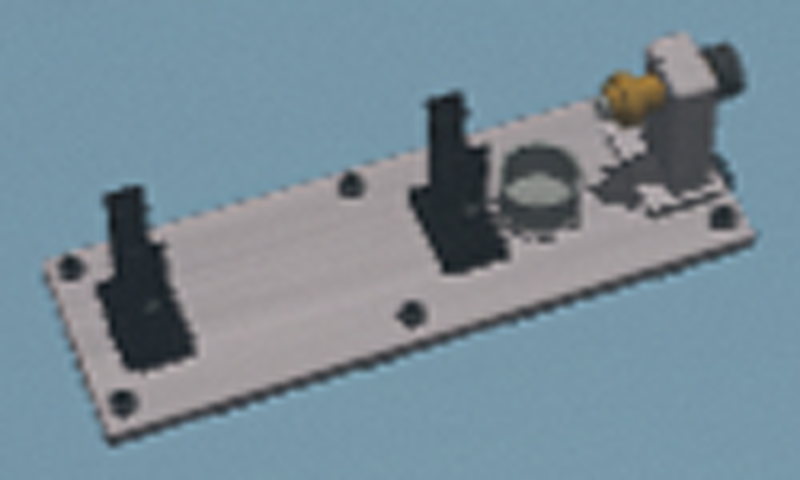

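```bash
cat > h.py <<'E'
import numpy as np, cv2
from scipy.optimize import least_squares
from scipy.spatial.transform import Rotation as R
def load(n): return np.load(f"pics/{n}.npz")
def ray(f,u,v,z):
    K=f["mtx"];T=f["world_to_cam"]
    d=np.linalg.inv(K)@[u,v,1]; d=np.array([d[0],-d[1],-d[2]])
    Rt=T[:3,:3].T; o=-Rt@T[:3,3]; w=Rt@d
    return o+w*(z-o[2])/w[2]
def proj(f,P):
    P=np.atleast_2d(P);T=f["world_to_cam"];c=P@T[:3,:3].T+T[:3,3]
    c=c*[1,-1,-1]; p=c@f["mtx"].T; return p[:,:2]/p[:,2:]
def un(x,y,k,ox,oy): return ox+(x+.5)/k-.5, oy+(y+.5)/k-.5
def pose(p,P):  # p=x,y,yaw
    c,s=np.cos(p[2]),np.sin(p[2]); P=np.asarray(P)
    return np.c_[p[0]+c*P[:,0]-s*P[:,1],p[1]+s*P[:,0]+c*P[:,1],P[:,2]]
def fit(obs,p0):
    def e(p):
        return np.concatenate([(proj(f,pose(p,P))-uv).ravel() for f,P,uv in obs])
    s=least_squares(e,p0,loss='soft_l1'); return s.x,e(s.x)
E
python3 - <<'E'
from h import *
np.set_printoptions(precision=4,suppress=True)
t=load("a_top");s=load("a_side")
print([ray(t,*un(x,y,4.8,150,185),.054) for x,y in [(259,110),(255.5,460)]],[ray(t,*un(x,y,4.8,150,185),.054) for x,y in [(260,40)]])
C=[(.161,.042,.008),(.161,-.042,.008),(-.087,-.042,.008),(-.087,.042,.008)]
uv=np.array([un(x,y,4.8,335,170) for x,y in [(79,50),(252,57),(237,561),(64,556)]])
print([ray(t,*q,.008) for q in uv])
uvs=np.array([un(x,y,6.4,250,220) for x,y in [(755,234),(110,435),(45,262)]])
Cs=[C[1],C[2],C[3]]
for o in ([(t,C,uv)],[(s,Cs,uvs)],[(t,C,uv),(s,Cs,uvs)]):
    p,e=fit(o,[.6,-.2,0]); print(p,np.degrees(p[2]),e)
# cartridge
uv=np.array([un(x,y,4.8,150,185) for x,y in [(259,105),(256,462)]]); P=[(.075,0,.054),(-.095,0,.054)]
uvs=np.array([un(x,y,8,200,115) for x,y in [(640,243),(190,362)]])
for o in ([(t,P,uv)],[(s,P,uvs)],[(t,P,uv),(s,P,uvs)]):
    p,e=fit(o,[.6,.2,0]); print(p,np.degrees(p[2]),e)
E
```

```text
[array([0.574, 0.164, 0.054]), array([0.4112, 0.162 , 0.054 ])] [array([0.607 , 0.1643, 0.054 ])]
[array([ 0.6427, -0.1717,  0.008 ]), array([ 0.6396, -0.2566,  0.008 ]), array([ 0.3949, -0.2477,  0.008 ]), array([ 0.3969, -0.1642,  0.008 ])]
[ 0.4816 -0.2088 -0.0331] -1.8967057687532827 [ 0.2087 -0.5058 -0.1965 -0.6473  0.0918  0.7422 -0.104   0.3939]
[ 0.4818 -0.2061 -0.0308] -1.7654483471292617 [ 0.6168 -0.1421 -0.0545  0.3423 -0.529  -0.3373]
[ 0.4816 -0.208  -0.0337] -1.9297914914485819 [-0.1015 -0.5481 -0.5077 -0.6691 -0.2865  0.717  -0.4811  0.3475  0.937
  0.6078  0.0457  0.9304 -0.344   0.1673]
[0.5034 0.1631 0.0144] 0.8255418691267405 [-0.0068 -0.9072  0.0064  0.8691]
[0.5052 0.1652 0.0029] 0.16410036081169585 [ 1.5677 -0.5892 -1.4227  0.3995]
[0.5039 0.1634 0.0135] 0.7720642929076125 [-0.1103 -1.1442 -0.1694  0.6269  1.2581 -0.2748 -1.6007  1.1331]
```

```bash
cat >> h.py <<'E'
def rel(tgt,yaw_tooly=None,o=None):
    """tool-axes shift (mm) and turn (deg) from measured pose to TCP tgt with tool y at world angle yaw"""
    from bench import r
    o=o or r.get_obs(); M=R.from_rotvec(o["orientation"]).as_matrix()
    d=M.T@(np.array(tgt)-o["tcp_pos"])*1000
    cur=np.degrees(np.arctan2(M[1,1],M[0,1]))
    return d, (None if yaw_tooly is None else -(yaw_tooly-cur)), cur, M
E
python3 - <<'E'
from h import *
d,t,c,M=rel([.503,.163,.18],90.75); print(d.round(1),t,c); print(M.round(3))
T=load("a_wrist")["world_to_cam"]; print(-T[:3,:3].T@T[:3,3])
E
```

```text
[-450.7 -398.1   16.2] -14.313421047534163 76.43657895246584
[[-0.972  0.235 -0.   ]
 [ 0.235  0.972 -0.001]
 [-0.    -0.001 -1.   ]]
[0.07750168 0.67531938 0.37404819]
```

Request:
{"api": "send_rows", "payload": {
  "moves": [-38,-33,0,-1,-76,-67,0,-2,-114,-101,0,-4,-152,-134,0,-5,-190,-168,0,-6,-228,-201,0,-8,-265,-235,0,-9,-300,-265,0,-10],
  "hand": 0.3,
  "newtons": 40
}}

```text
clock: 1.15
tcp_pos: [0.3885, 0.3264, 0.1962]
orientation: [-0.098, -3.14, 0.0]
contact_force: [0.9, 0.3, -0.1]
grip_width: 0.0597
```

```bash
python3 - <<'E'
from h import *
from bench import r
d,t,c,M=rel([.503,.163,.18],90.75); print(d.round(1),t,c); print(r.get_obs()["grip_width"],r.get_obs()["tcp_pos"],r.get_obs()["joints"])
E
```

```text
[-124.4 -155.9   16.3] -4.315005992165084 86.43499400783492
0.059671295777892215 [0.38853079 0.32635757 0.19624653] [-0.93710135  0.19954631  0.13263579  1.95756441 -0.03138976  0.98658734
  0.71882874]
```

Request:
{"api": "send_rows", "payload": {
  "moves": [-32,-39,4,-1,-64,-78,8,-2,-96,-117,12,-3,-124,-156,16,-4.3,-124,-156,16,-4.3]
}}

```text
clock: 1.78
tcp_pos: [0.5033, 0.1603, 0.1799]
orientation: [-0.009, 3.142, -0.003]
contact_force: [-0.1, 0.7, -0.9]
grip_width: 0.0596
```

```bash
python3 - <<'E'
from h import *
from bench import r
f=r.grab_frame("wrist"); cv2.imwrite("pics/c_w.png",f["img"][:,:,::-1]); np.savez("pics/c_w.npz",**f)
print(r.get_obs()["tcp_pos"], rel([.503,.163,.18],90.75)[:3])
E
```

```text
[0.50229532 0.16295282 0.1800088 ] (array([-0.70507287,  0.04103444,  0.00846209]), np.float64(-0.24978776064999408), np.float64(90.50021223935))
```

View pics/c_w.png

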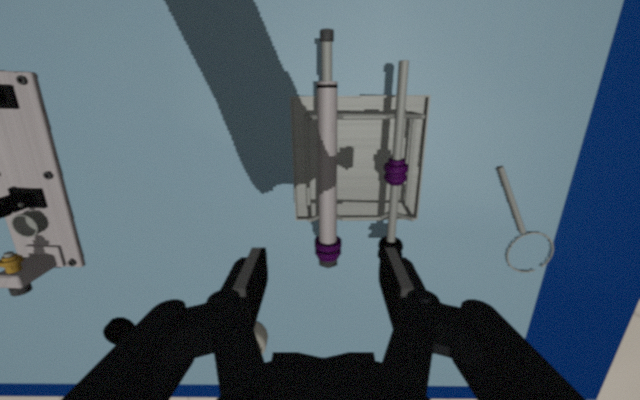

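The wrist view has the tube running from (326,83) down to the flange at (328,237), between the fingers. I'll enlarge it.

```bash
python3 - <<'E'
import cv2
a=cv2.imread("pics/c_w.png")
cv2.imwrite("pics/c1.png",cv2.resize(a[20:280,290:430],None,fx=2.3*2.5/2.5,fy=2.3,interpolation=cv2.INTER_CUBIC))
cv2.imwrite("pics/c2.png",cv2.resize(a[60:300,0:90],None,fx=2.5,fy=2.5,interpolation=cv2.INTER_CUBIC))
E
```

```text
(no output)
```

View pics/c1.png

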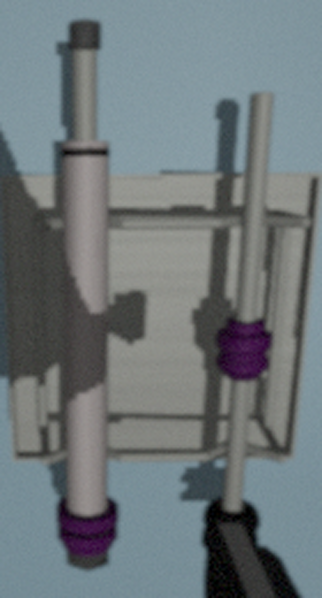

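```bash
python3 - <<'E'
from h import *
np.set_printoptions(precision=4,suppress=True)
w=load("c_w");t=load("a_top")
# centreline at -x end (85,148) ; near flange (86.5,500)
uv=np.array([un(85,148,2.3,290,20),un(87,502,2.3,290,20)]); P=[(-.095,0,.054),(.075,0,.054)]
print([ray(w,*q,.054) for q in uv])
print(fit([(w,P,uv)],[.5,.16,0]))
uvt=np.array([un(x,y,4.8,150,185) for x,y in [(256,462),(259,105)]])
print(fit([(w,P,uv),(t,P,uvt)],[.5,.16,0]))
E
```

```text
[array([0.4107, 0.1626, 0.054 ]), array([0.5757, 0.1652, 0.054 ])]
(array([0.5048, 0.1641, 0.0158]), array([-0.0074, -0.9004,  0.0076,  3.2475]))
(array([0.5044, 0.1639, 0.0153]), array([-0.1426, -1.4197, -0.1788,  2.8844, -0.3181,  0.4249, -0.3962,
       -1.34  ]))
```

```bash
python3 - <<'E'
from h import *
print(rel([.504,.164,.034],90.87)[:3])
E
```

```text
(array([ -1.77938706,   1.12231404, 146.00735484]), np.float64(-0.36978776064999863), np.float64(90.50021223935))
```

Request:
{"api": "send_rows", "payload": {
  "moves": [-2,1,40,-0.4,-2,1,80,-0.4,-2,1,110,-0.4,-2,1,135,-0.4,-2,1,146,-0.4,-2,1,146,-0.4]
}}

```text
clock: 2.58
tcp_pos: [0.5032, 0.1666, 0.034]
orientation: [0.033, -3.14, 0.0]
contact_force: [0.1, 0.6, -1.0]
grip_width: 0.0596
```

Request:
{"api": "send_rows", "payload": {
  "moves": [0,0,0,0,0,0,0,0,0,0,0,0,0,0,0,0,0,0,0,0,0,0,0,0],
  "hand": 1,
  "newtons": 60
}}

```text
clock: 3.32
tcp_pos: [0.5038, 0.1658, 0.0343]
orientation: [0.031, -3.141, -0.0]
contact_force: [0.4, -0.3, -0.1]
grip_width: 0.0002
```

```bash
python3 - <<'E'
from h import *
from bench import r
f=r.grab_frame("wrist"); cv2.imwrite("pics/d_w.png",f["img"][:,:,::-1]); np.savez("pics/d_w.npz",**f)
print(r.get_obs(), rel([.503,.163,.18],90.75)[2])
E
```

```text
{'clock': 3.375, 'joints': array([-0.59470156,  0.46712442,  0.199267  ,  2.0419609 , -0.14862923,
        0.64594407,  1.29323729]), 'qvel': array([-1.63837786e-04,  6.09427410e-04,  1.32750520e-03,  2.29511965e-04,
        1.61475872e-03,  1.61214368e-03,  9.42578472e-05]), 'tau': array([-1.00599980e-04, -4.85637760e+01,  3.73291701e+00, -1.87188631e+01,
        8.57806677e-03,  1.68256698e-03, -1.47696542e-04]), 'tcp_pos': array([0.50379778, 0.16576445, 0.03425151]), 'orientation': array([ 3.09967862e-02, -3.14132382e+00,  8.29227907e-05]), 'contact_force': array([0.39960713, 0.05101482, 0.21929602]), 'moment': array([ 0.04327838, -0.00475115, -0.02265   ]), 'grip_width': 0.00010368049631049143} 91.13068741837404
```

View pics/d_w.png

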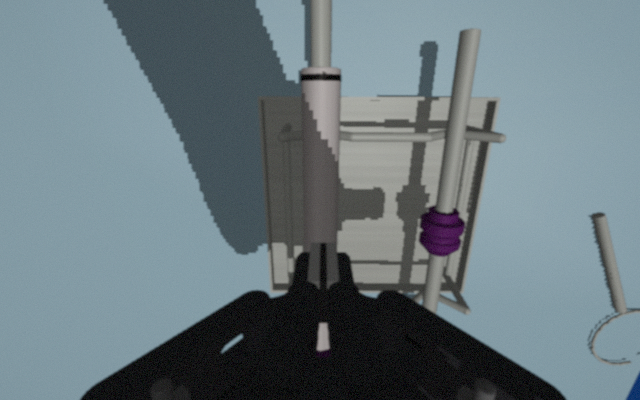

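```bash
python3 - <<'E'
from h import *
from bench import r
np.set_printoptions(precision=4,suppress=True)
w=load("d_w"); x,y,z=r.get_obs()["tcp_pos"]
T=w["world_to_cam"]; print(-T[:3,:3].T@T[:3,3], T[:3,:3])
for dz in (0,.0187,.03,.05,.1): print(dz,proj(w,[x,y,z+dz]))
print(proj(w,pose([.504,.164,.0153],[(-.139,0,.054),(-.095,0,.054),(0,0,.054),(0,0,.064),(.075,0,.054)])))
s=load("a_side")
for zz in (.034,.044,.054,.064): print(zz,proj(s,pose([.504,.164,.0153],[(-.139,0,zz),(-.095,0,zz),(.075,0,zz)])))
f=r.grab_frame("side"); cv2.imwrite("pics/d_s.png",cv2.resize(f["img"][110:200,180:320,::-1],None,fx=5.5,fy=5.5,interpolation=cv2.INTER_CUBIC))
E
```

```text
[0.4207 0.1637 0.2129] [[-0.0198  0.9998 -0.0005]
 [-0.945  -0.0189 -0.3264]
 [-0.3264 -0.0059  0.9452]]
0 [[323.6289 227.0234]]
0.0187 [[323.6913 240.1519]]
0.03 [[323.7354 249.4269]]
0.05 [[323.8289 269.1077]]
0.1 [[324.2153 350.3847]]
[[321.4262 -37.2953]
 [321.1674  69.5419]
 [320.7517 241.2143]
 [320.6253 249.4677]
 [320.5138 339.4906]]
0.034 [[206.9203 170.8789]
 [222.6983 166.4616]
 [281.1561 150.0954]]
0.044 [[206.3372 168.081 ]
 [222.199  163.6662]
 [280.9549 147.3126]]
0.054 [[205.7482 165.2547]
 [221.6946 160.8427]
 [280.7516 144.503 ]]
0.064 [[205.1532 162.3997]
 [221.1851 157.9908]
 [280.5464 141.6659]]
```

View pics/d_s.png

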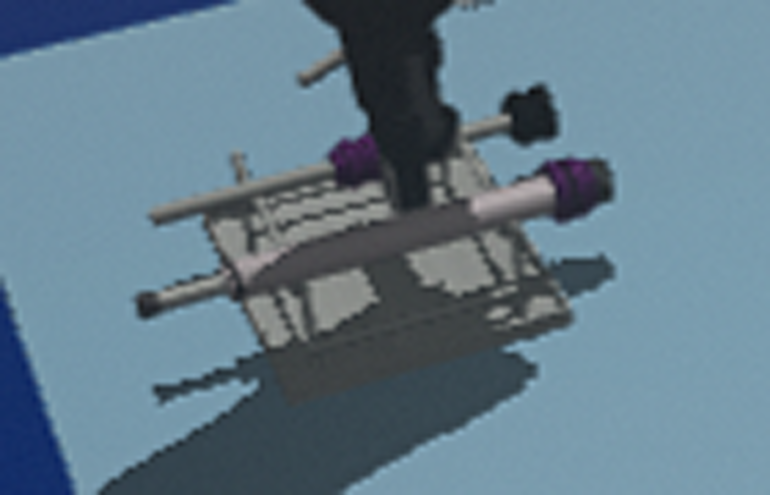

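```bash
python3 - <<'E'
import cv2
a=cv2.imread("pics/d_w.png")
cv2.imwrite("pics/d1.png",cv2.resize(a[190:370,250:400],None,fx=3.3,fy=3.3,interpolation=cv2.INTER_CUBIC)+0)
b=cv2.resize(a[190:370,250:400],None,fx=3.3,fy=3.3,interpolation=cv2.INTER_CUBIC)
cv2.imwrite("pics/d2.png",cv2.convertScaleAbs(b,alpha=3,beta=10))
E
```

```text
(no output)
```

View pics/d2.png

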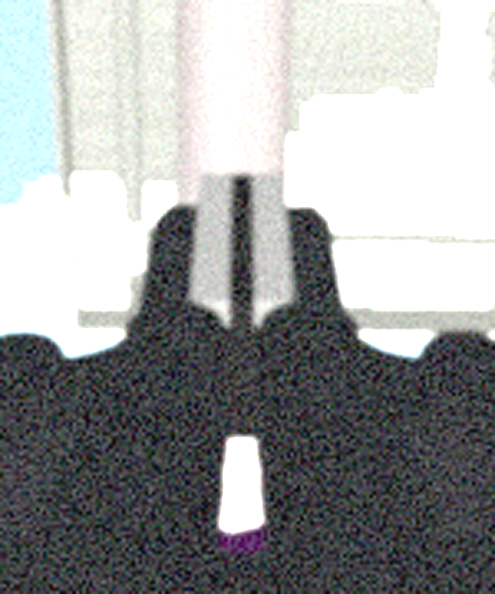

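Request:
{"api": "send_rows", "payload": {
  "moves": [0,0,1,0,0,0,2,0,0,0,3,0,0,0,3,0]
}}

```text
clock: 3.92
tcp_pos: [0.5038, 0.1658, 0.0312]
orientation: [0.031, -3.141, 0.0]
contact_force: [0.1, 0.3, 0.4]
grip_width: -0.0001
```

```bash
python3 - <<'E'
from h import *
from bench import r
w=load("d_w"); t=r.get_obs()
print(t["tcp_pos"],t["contact_force"],t["moment"])
for x in (.493,.504):
  for z in (.034,.044,.054,.06,.064,.07,.075): print(x,z,proj(w,[x,.1655,z]))
f=r.grab_frame("wrist");cv2.imwrite("pics/e2.png",cv2.convertScaleAbs(cv2.resize(f["img"][190:370,250:400,::-1],None,fx=3.3,fy=3.3,interpolation=cv2.INTER_CUBIC),alpha=2.,beta=10))
E
```

```text
[0.50375688 0.16579527 0.03118554] [0.09327579 0.28588768 0.39939439] [-0.01799048 -0.01326753 -0.00442624]
0.493 0.034 [[323.56461181 211.774622  ]]
0.493 0.044 [[323.59377198 217.81970223]]
0.493 0.054 [[323.62610348 224.52221776]]
0.493 0.06 [[323.64724709 228.90541656]]
0.493 0.064 [[323.6621534 231.9955854]]
0.493 0.07 [[323.68584459 236.9069128 ]]
0.493 0.075 [[323.7069204  241.27605649]]
0.504 0.034 [[323.22413133 227.13299599]]
0.504 0.044 [[323.23550893 233.83879589]]
0.504 0.054 [[323.24809886 241.25912957]]
0.504 0.06 [[323.25631801 246.10338423]]
0.504 0.064 [[323.2621058  249.51462925]]
0.504 0.07 [[323.27129312 254.92951371]]
0.504 0.075 [[323.27945444 259.73968149]]
```

View pics/e2.png

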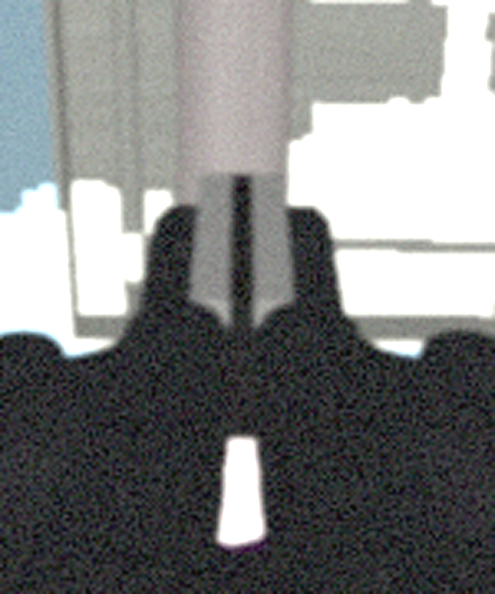

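Request:
{"api": "send_rows", "payload": {
  "moves": [0,0,1,0,0,0,2,0,0,0,3,0]
}}

```text
clock: 4.35
tcp_pos: [0.5039, 0.1658, 0.0283]
orientation: [-0.031, 3.141, 0.0]
contact_force: [-1.1, -0.7, 5.9]
grip_width: -0.0001
```

Request:
{"api": "send_rows", "payload": {
  "moves": [0,0,1,0,0,0,2,0,0,0,3,0]
}}

```text
clock: 4.72
tcp_pos: [0.5041, 0.1659, 0.0275]
orientation: [0.03, -3.141, -0.001]
contact_force: [-10.0, -3.2, 33.1]
grip_width: -0.0003
```

```bash
python3 - <<'E'
from h import *
from bench import r
f=r.grab_frame("wrist");cv2.imwrite("pics/f2.png",f["img"][:,:,::-1])
f=r.grab_frame("side");cv2.imwrite("pics/f3.png",cv2.convertScaleAbs(cv2.resize(f["img"][110:200,180:320,::-1],None,fx=5.5,fy=5.5,interpolation=cv2.INTER_CUBIC),alpha=2))
E
```

```text
(no output)
```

View pics/f2.png

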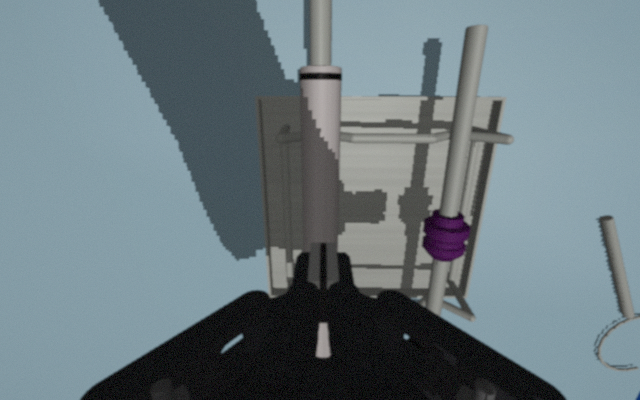

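View pics/f3.png

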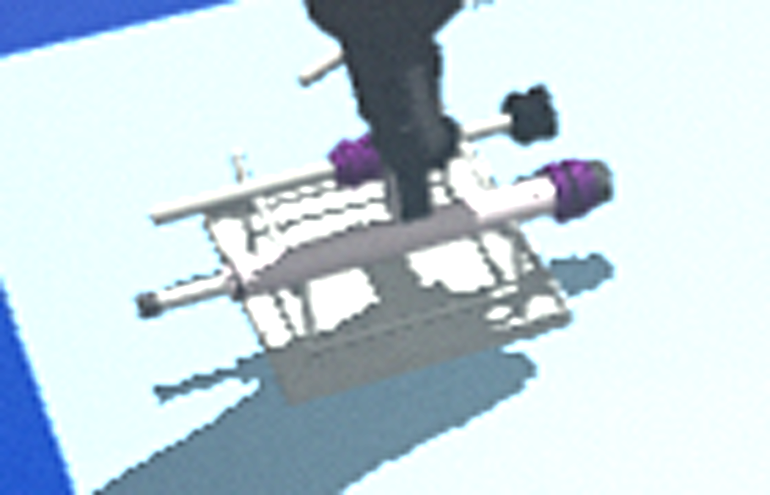

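The shut fingers touched the tube top at a reported TCP z of about 0.0285, where the true height is about 0.064. The real tips are therefore about 35 mm higher than the readout says. I'll back off, open, and descend to a reading of about 0.

Request:
{"api": "send_rows", "payload": {
  "moves": [0,0,-10,0,0,0,-30,0,0,0,-50,0,0,0,-50,0,0,0,-50,0,0,0,-50,0],
  "hand": 0.3
}}

```text
clock: 5.58
tcp_pos: [0.5032, 0.1656, 0.0744]
orientation: [0.031, -3.14, 0.001]
contact_force: [-0.0, -0.6, -1.3]
grip_width: 0.06
```

```bash
python3 - <<'E'
from h import *
from bench import r
o=r.get_obs();print(o["tcp_pos"],o["contact_force"],o["grip_width"],rel([.504,.164,.0],90.87)[:3])
f=r.grab_frame("wrist");cv2.imwrite("pics/g2.png",f["img"][:,:,::-1]);np.savez("pics/g2.npz",**f)
f=r.grab_frame("side");cv2.imwrite("pics/g3.png",cv2.resize(f["img"][60:200,160:320,::-1],None,fx=4,fy=4,interpolation=cv2.INTER_CUBIC))
E
```

```text
[0.50317927 0.16555201 0.07441443] [-0.01513355 -0.64919749 -1.31545495] 0.05996202434366687 (array([-0.89878886, -1.51722747, 74.41424986]), np.float64(0.26682684570573656), np.float64(91.13682684570574))
```

View pics/g2.png

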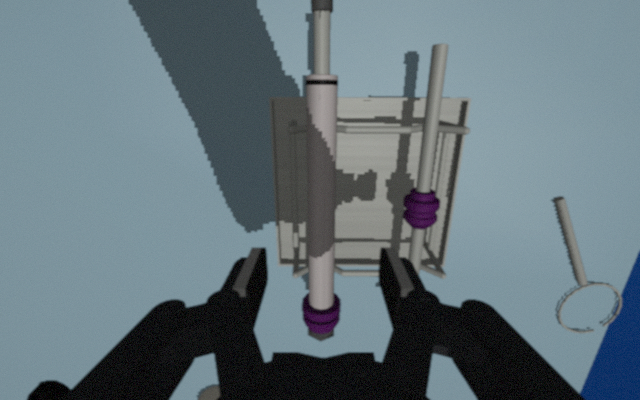

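View pics/g3.png

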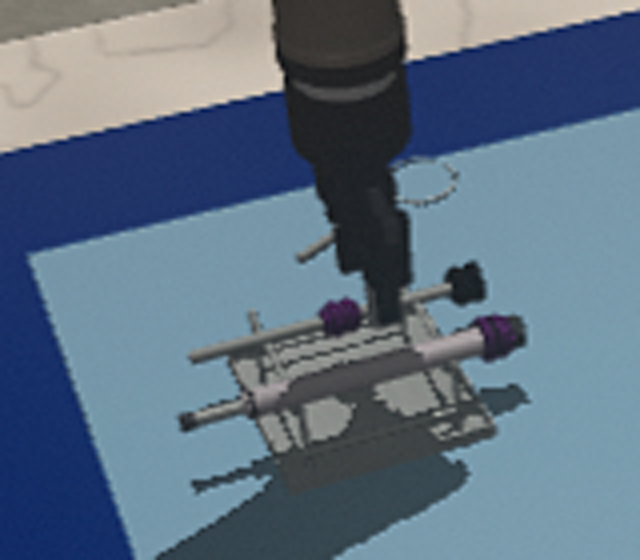

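Request:
{"api": "send_rows", "payload": {
  "moves": [-1,-1.5,20,0,-1,-1.5,40,0,-1,-1.5,55,0,-1,-1.5,65,0,-1,-1.5,65,0]
}}

```text
clock: 6.3
tcp_pos: [0.5044, 0.1642, 0.0097]
orientation: [0.031, -3.14, 0.001]
contact_force: [-0.6, -0.1, -0.5]
grip_width: 0.0597
```

Request:
{"api": "send_rows", "payload": {
  "moves": [0,0,3,0,0,0,6,0,0,0,9,0,0,0,9,0]
}}

```text
clock: 6.8
tcp_pos: [0.5047, 0.1643, 0.0012]
orientation: [0.031, -3.141, 0.0]
contact_force: [-0.7, 1.3, -0.3]
grip_width: 0.0603
```

```bash
python3 - <<'E'
from h import *
from bench import r
o=r.get_obs();print(o["tcp_pos"],o["contact_force"],o["grip_width"])
f=r.grab_frame("wrist");cv2.imwrite("pics/i2.png",f["img"][:,:,::-1])
E
```

```text
[0.50474082 0.16432849 0.00118148] [-0.69489698  1.3228637  -0.31694462] 0.06033262819709353
```

View pics/i2.png

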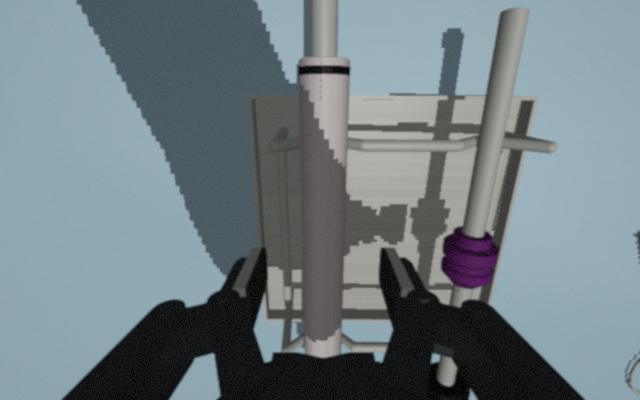

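Request:
{"api": "send_rows", "payload": {
  "moves": [0,0,0,0,0,0,0,0,0,0,0,0,0,0,0,0,0,0,0,0],
  "hand": 1,
  "newtons": 70
}}

```text
clock: 7.48
tcp_pos: [0.505, 0.1644, 0.0015]
orientation: [-0.031, 3.141, 0.0]
contact_force: [-0.5, -0.3, 3.1]
grip_width: 0.0182
```

Request:
{"api": "send_rows", "payload": {
  "moves": [0,0,-5,0,0,0,-10,0,0,0,-20,0,0,0,-20,0]
}}

```text
clock: 7.98
tcp_pos: [0.5056, 0.1646, 0.0223]
orientation: [-0.031, 3.14, 0.001]
contact_force: [0.3, 0.2, -2.9]
grip_width: 0.0178
```

```bash
python3 - <<'E'
from h import *
from bench import r
o=r.get_obs();print(o["tcp_pos"],o["contact_force"],o["moment"],o["grip_width"])
f=r.grab_frame("wrist");cv2.imwrite("pics/j2.png",f["img"][:,:,::-1])
f=r.grab_frame("side");cv2.imwrite("pics/j3.png",cv2.convertScaleAbs(cv2.resize(f["img"][90:190,180:320,::-1],None,fx=5.5,fy=5.5,interpolation=cv2.INTER_CUBIC),alpha=1.5))
E
```

```text
[0.50559047 0.1646163  0.02226124] [ 0.26296177  0.16009842 -2.8542542 ] [-0.00348968 -0.03124439  0.00468365] 0.017821991910355512
```

View pics/j2.png

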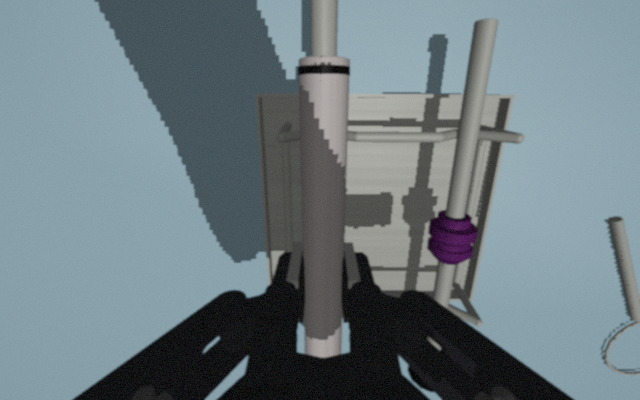

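View pics/j3.png

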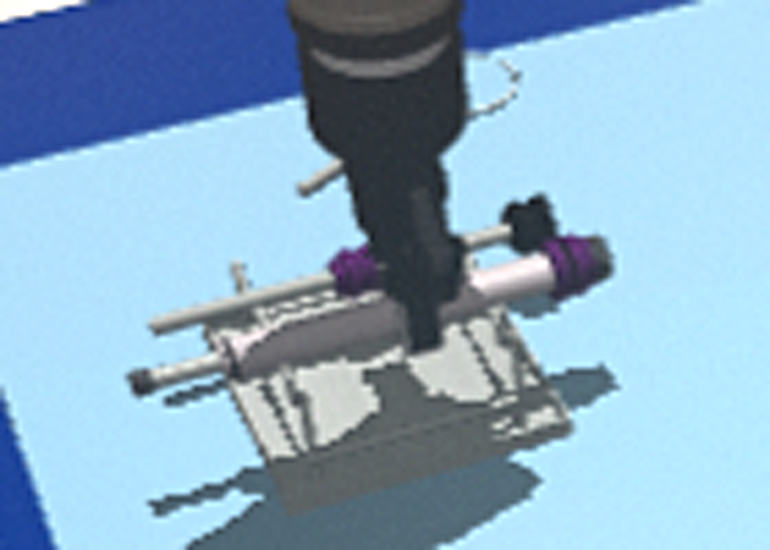

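Held and lifted, with a weight of about 2.9 N. Next I'll raise it and carry it to beside the cradle, then look with the wrist camera.

```bash
python3 - <<'E'
from h import *
d=rel([.50,-.11,.11],88.1);print(d[:3])
E
```

```text
(array([  10.36505573, -274.25932095,  -88.55965707]), np.float64(3.037663717882438), np.float64(91.13766371788243))
```

Request:
{"api": "send_rows", "payload": {
  "moves": [0,0,-45,0,0,0,-88,0,2,-45,-88,0.5,4,-95,-88,1,6,-145,-88,2,8,-195,-88,3,10,-240,-88,3,10,-274,-88,3]
}}

```text
clock: 9.07
tcp_pos: [0.4995, -0.1121, 0.1091]
orientation: [-0.054, -3.141, 0.0]
contact_force: [0.8, 0.9, -2.4]
grip_width: 0.0177
```

Request:
{"api": "send_rows", "payload": {
  "moves": [0,0,0,0,0,0,0,0]
}}

```text
clock: 9.32
tcp_pos: [0.5, -0.1092, 0.109]
orientation: [-0.051, -3.141, -0.001]
contact_force: [-0.3, -0.1, -3.1]
grip_width: 0.0177
```

```bash
python3 - <<'E'
from h import *
from bench import r
f=r.grab_frame("wrist");cv2.imwrite("pics/k2.png",f["img"][:,:,::-1]);np.savez("pics/k2.npz",**f)
o=r.get_obs();print(o["tcp_pos"],o["contact_force"],o["moment"],o["grip_width"],rel([.5,-.11,.11],88.1)[:3])
E
```

```text
[ 0.50017185 -0.10864189  0.10902799] [ 0.13816359  1.17193078 -2.77102982] [0.05686873 0.03909505 0.01994586] 0.01819265168504807 (array([ 0.1300042 , -1.3622378 , -0.97273004]), np.float64(0.113593313840056), np.float64(88.21359331384005))
```

View pics/k2.png

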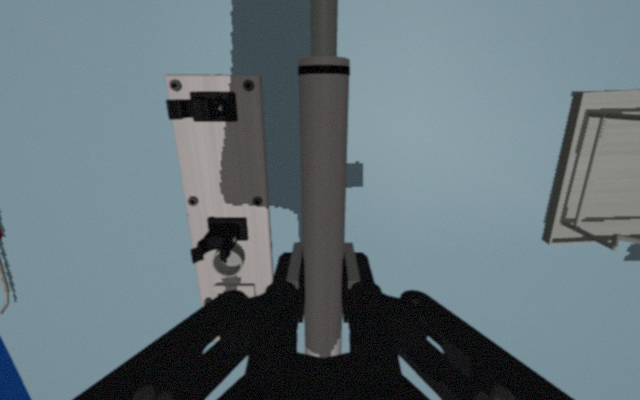

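```bash
python3 - <<'E'
import cv2
a=cv2.imread("pics/k2.png")
cv2.imwrite("pics/k3.png",cv2.convertScaleAbs(cv2.resize(a[60:310,150:290],None,fx=4,fy=4,interpolation=cv2.INTER_CUBIC),alpha=1.5)[:600*2])
b=cv2.imread("pics/k3.png"); cv2.imwrite("pics/k3a.png",b[:560]);cv2.imwrite("pics/k3b.png",b[500:])
E
```

```text
(no output)
```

View pics/k3a.png

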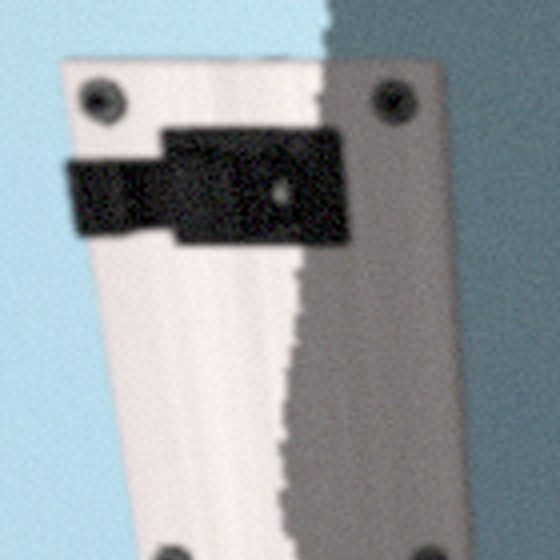

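View pics/k3b.png

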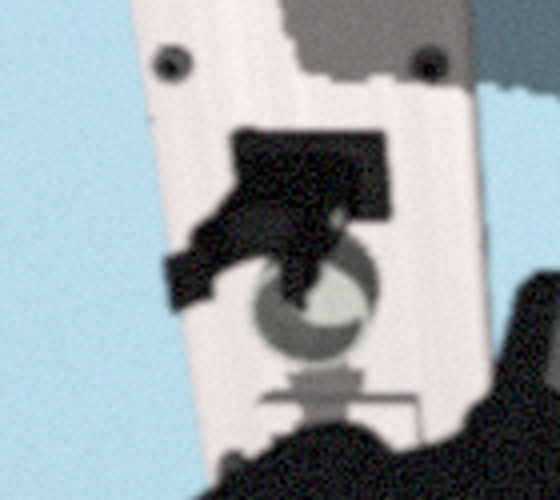

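```bash
python3 - <<'E'
from h import *
np.set_printoptions(precision=4,suppress=True)
w=load("k2"); t=load("a_top"); s=load("a_side")
g=lambda x,y:ray(w,*un(x,y,4,150,60),.008)
L=np.array([g(62,60),g(100,300),g(138,545),g(205,960)]); Rr=np.array([g(439,60),g(455,300),g(470,545),g(478,640),g(485,740)])
print(L,"\n",Rr)
for e in (L,Rr):
    k=np.polyfit(e[:,0],e[:,1],1); print(k, np.polyval(k,e[:,0])-e[:,1])
def res(p):
    c,sn=np.cos(p[2]),np.sin(p[2])
    q=lambda e: np.c_[(e[:,0]-p[0])*c+(e[:,1]-p[1])*sn, -(e[:,0]-p[0])*sn+(e[:,1]-p[1])*c]
    l,rr=q(L),q(Rr)
    return np.r_[l[:,1]+.042, rr[:,1]-.042, l[0,0]+.087, rr[0,0]+.087]
so=least_squares(res,[.48,-.2,0]); print(so.x,np.degrees(so.x[2]),so.fun*1000)
# cartridge in hand: tube -x end axis visible row ~64, flange
for z in (.161,):
  print(proj(w,[[.5-.095,-.109,z],[.5,-.109,z],[.5-.095,-.109,z+.01]]))
E
```

```text
[[ 0.3959 -0.2447  0.008 ]
 [ 0.4478 -0.2465  0.008 ]
 [ 0.5082 -0.2488  0.008 ]
 [ 0.633  -0.2529  0.008 ]] 
 [[ 0.3986 -0.1621  0.008 ]
 [ 0.4505 -0.1636  0.008 ]
 [ 0.5109 -0.1658  0.008 ]
 [ 0.5367 -0.1662  0.008 ]
 [ 0.5656 -0.1669  0.008 ]]
[-0.0348 -0.231 ] [-0.0001 -0.      0.0002 -0.0001]
[-0.0298 -0.1503] [-0.0001 -0.      0.0003 -0.0001 -0.0001]
[ 0.4842 -0.2063 -0.0327] -1.8718223396100557 [ 0.755   0.6162  0.2563  0.2628 -0.5829 -0.4618 -0.6544 -0.1747 -0.0163
  0.0145 -0.0145]
[[316.6255  62.4579]
 [324.1069 271.2911]
 [316.0709  59.5877]]
```

```bash
python3 - <<'E'
from h import *
d=rel([.483,-.2068,.0425],88.13);print(d[:3])
E
```

```text
(array([ 14.06394602, -98.68454716,  66.47875894]), np.float64(0.08359331384005486), np.float64(88.21359331384005))
```

Request:
{"api": "send_rows", "payload": {
  "moves": [5,-40,0,0,14,-80,0,0,14,-98.5,20,0.1,14,-98.5,50,0.1,14,-98.5,66.5,0.1,14,-98.5,66.5,0.1]
}}

```text
clock: 10.12
tcp_pos: [0.4825, -0.2064, 0.0418]
orientation: [-0.051, -3.139, -0.002]
contact_force: [0.4, -0.3, -1.9]
grip_width: 0.0178
```

```bash
python3 - <<'E'
from h import *
from bench import r
f=r.grab_frame("wrist");cv2.imwrite("pics/l2.png",cv2.convertScaleAbs(f["img"][:,:,::-1],alpha=1.7));np.savez("pics/l2.npz",**f)
f=r.grab_frame("side");cv2.imwrite("pics/l3.png",cv2.convertScaleAbs(cv2.resize(f["img"][195:300,240:385,::-1],None,fx=5.4,fy=5.4,interpolation=cv2.INTER_CUBIC),alpha=1.5));np.savez("pics/l3.npz",**f)
o=r.get_obs();print(o["tcp_pos"],o["contact_force"],o["moment"],rel([.483,-.2068,.0425],88.13)[:3])
E
```

```text
[ 0.48373358 -0.20729049  0.04330324] [ 0.5323039  -0.45557812 -2.53365016] [ 0.03207316  0.00886511 -0.02639223] (array([0.74992747, 0.46587042, 0.80279907]), np.float64(-0.029935980423445585), np.float64(88.10006401957655))
```

View pics/l2.png

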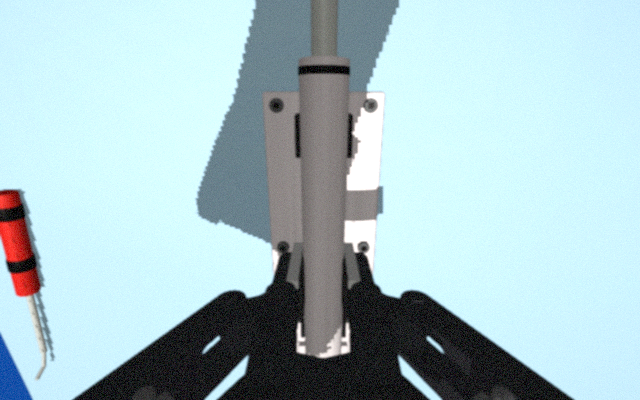

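View pics/l3.png

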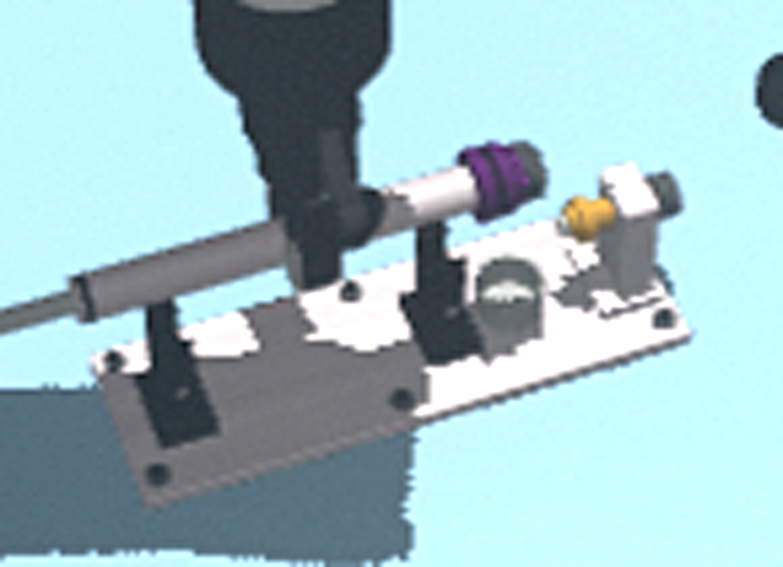

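Request:
{"api": "send_rows", "payload": {
  "moves": [0.5,0.3,10,0,0.5,0.3,18,0,0.5,0.3,22,0,0.5,0.3,22,0]
}}

```text
clock: 10.72
tcp_pos: [0.4823, -0.2075, 0.0204]
orientation: [-0.054, -3.14, -0.0]
contact_force: [-0.0, -0.2, -1.9]
grip_width: 0.0176
```

Request:
{"api": "send_rows", "payload": {
  "moves": [0,0,1,0,0,0,2,0,0,0,3,0,0,0,3,0]
}}

```text
clock: 11.22
tcp_pos: [0.4825, -0.2075, 0.0177]
orientation: [-0.054, -3.141, -0.0]
contact_force: [0.4, 0.3, -2.4]
grip_width: 0.0177
```

Request:
{"api": "send_rows", "payload": {
  "moves": [0,0,0.5,0,0,0,1,0,0,0,1.5,0,0,0,1.5,0]
}}

```text
clock: 11.72
tcp_pos: [0.4826, -0.2074, 0.0163]
orientation: [-0.054, -3.141, -0.0]
contact_force: [0.3, -0.6, -2.0]
grip_width: 0.0179
```

Request:
{"api": "send_rows", "payload": {
  "moves": [0,0,0.5,0,0,0,1,0,0,0,1.5,0,0,0,2,0]
}}

```text
clock: 12.22
tcp_pos: [0.483, -0.207, 0.0145]
orientation: [0.053, 3.141, 0.001]
contact_force: [0.1, 1.9, 3.3]
grip_width: 0.0179
```

Request:
{"api": "send_rows", "payload": {
  "moves": [0,0,0.5,0,0,0,1,0,0,0,1,0]
}}

```text
clock: 12.6
tcp_pos: [0.4831, -0.2071, 0.0135]
orientation: [0.053, 3.141, 0.001]
contact_force: [-0.1, 4.3, 4.3]
grip_width: 0.0178
```

Request:
{"api": "send_rows", "payload": {
  "moves": [0,0,0.5,0,0,0,1,0,0,0,1,0]
}}

```text
clock: 12.98
tcp_pos: [0.4832, -0.2071, 0.0127]
orientation: [0.053, 3.14, 0.001]
contact_force: [-0.4, 5.4, 6.6]
grip_width: 0.0177
```

Contact is at reading z 0.0145, with a side force of +5 N in y, so the tube sits slightly too far towards -y. I'll shift it and feel again.

Request:
{"api": "send_rows", "payload": {
  "moves": [0,0.5,0,0,0,1,0,0,0,1,0,0]
}}

```text
clock: 13.35
tcp_pos: [0.4832, -0.2068, 0.0126]
orientation: [0.054, 3.14, -0.001]
contact_force: [-0.0, 2.5, 5.6]
grip_width: 0.0181
```

Request:
{"api": "send_rows", "payload": {
  "moves": [0,0,0.5,0,0,0,1,0,0,0,1,0]
}}

```text
clock: 13.72
tcp_pos: [0.4833, -0.2069, 0.0118]
orientation: [0.054, 3.14, -0.001]
contact_force: [-0.4, 2.6, 8.7]
grip_width: 0.0176
```

Request:
{"api": "send_rows", "payload": {
  "moves": [0,0.5,0,0,0,0.7,0.5,0,0,0.7,1,0,0,0.7,1,0]
}}

```text
clock: 14.22
tcp_pos: [0.4834, -0.2067, 0.0109]
orientation: [0.055, 3.139, -0.002]
contact_force: [-0.1, 2.4, 7.5]
grip_width: 0.0176
```

Request:
{"api": "send_rows", "payload": {
  "moves": [0,0,0.5,0,0,0,1,0,0,0,1,0]
}}

```text
clock: 14.6
tcp_pos: [0.4835, -0.2067, 0.0099]
orientation: [0.055, 3.139, -0.002]
contact_force: [0.2, 2.3, 7.1]
grip_width: 0.0179
```

```bash
python3 - <<'E'
from h import *
from bench import r
o=r.get_obs();print(o["tcp_pos"],o["contact_force"],o["moment"])
f=r.grab_frame("side");cv2.imwrite("pics/m3.png",cv2.convertScaleAbs(cv2.resize(f["img"][195:300,240:385,::-1],None,fx=5.4,fy=5.4,interpolation=cv2.INTER_CUBIC),alpha=1.5))
E
```

```text
[ 0.48351372 -0.20673716  0.00991882] [0.1705301  2.33928657 7.08968888] [ 0.45282501 -0.04755605  0.01047134]
```

View pics/m3.png

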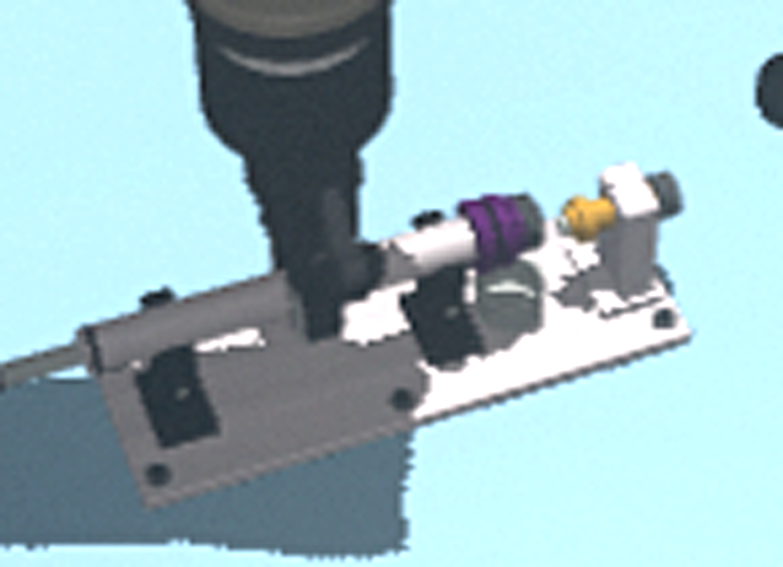

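Request:
{"api": "send_rows", "payload": {
  "moves": [0,0,0.5,0,0,0,1,0,0,0,1.5,0,0,0,2,0]
}}

```text
clock: 15.15
tcp_pos: [0.4835, -0.2067, 0.0078]
orientation: [0.054, 3.139, -0.002]
contact_force: [0.9, 1.8, 6.2]
grip_width: 0.0177
```

Request:
{"api": "send_rows", "payload": {
  "moves": [0,0,0.5,0,0,0,1,0,0,0,1.5,0,0,0,2,0]
}}

```text
clock: 15.65
tcp_pos: [0.4828, -0.2063, 0.0052]
orientation: [0.054, 3.141, -0.001]
contact_force: [2.0, -0.6, -0.6]
grip_width: 0.018
```

Request:
{"api": "send_rows", "payload": {
  "moves": [0,0,0.5,0,0,0,1,0,0,0,1.5,0,0,0,1.5,0]
}}

```text
clock: 16.15
tcp_pos: [0.482, -0.206, 0.0034]
orientation: [-0.054, -3.14, 0.0]
contact_force: [0.5, -1.7, -4.8]
grip_width: 0.018
```

Request:
{"api": "send_rows", "payload": {
  "moves": [0,0,0.5,0,0,0,1,0,0,0,1.5,0,0,0,1.5,0]
}}

```text
clock: 16.65
tcp_pos: [0.4821, -0.2059, 0.002]
orientation: [-0.054, -3.14, -0.0]
contact_force: [-0.6, -2.6, -5.0]
grip_width: 0.018
```

Request:
{"api": "send_rows", "payload": {
  "moves": [0,0,0.5,0,0,0,1,0,0,0,1,0]
}}

```text
clock: 17.02
tcp_pos: [0.4825, -0.2058, 0.0012]
orientation: [-0.054, -3.141, 0.0]
contact_force: [-0.9, -2.6, -5.5]
grip_width: 0.0179
```

Request:
{"api": "send_rows", "payload": {
  "moves": [0,0,0.5,0,0,0,1,0,0,0,1,0]
}}

```text
clock: 17.4
tcp_pos: [0.4829, -0.2058, 0.0003]
orientation: [0.054, 3.141, -0.0]
contact_force: [-0.3, -3.6, -5.2]
grip_width: 0.0179
```

Request:
{"api": "send_rows", "payload": {
  "moves": [0,-0.4,0.5,0,0,-0.8,1,0,0,-0.8,1,0]
}}

```text
clock: 17.77
tcp_pos: [0.4829, -0.2059, 0.0001]
orientation: [0.053, 3.141, 0.002]
contact_force: [-3.2, -0.1, 8.3]
grip_width: 0.0177
```

Request:
{"api": "send_rows", "payload": {
  "moves": [0,0,0.5,0,0,0,1,0,0,0,1,0]
}}

```text
clock: 18.15
tcp_pos: [0.483, -0.2059, -0.0001]
orientation: [0.054, 3.14, 0.003]
contact_force: [-5.5, 2.7, 19.0]
grip_width: 0.0179
```

Solid seat felt (z about 0.0001). I'll ease the pressure, then slide towards the stop.

Request:
{"api": "send_rows", "payload": {
  "moves": [0,0,-1,0,0,-0.2,-1.6,0,0,-0.2,-1.6,0]
}}

```text
clock: 18.52
tcp_pos: [0.483, -0.2061, 0.0001]
orientation: [0.053, 3.141, 0.001]
contact_force: [-2.0, 2.7, 5.2]
grip_width: 0.0181
```

```bash
python3 - <<'E'
from h import *
from bench import r
o=r.get_obs();print(o["tcp_pos"],o["contact_force"],o["moment"],rel([.483,-.2068,.0425],88.13)[1:3])
f=r.grab_frame("side");cv2.imwrite("pics/n3.png",cv2.convertScaleAbs(cv2.resize(f["img"][195:300,240:385,::-1],None,fx=5.4,fy=5.4,interpolation=cv2.INTER_CUBIC),alpha=1.5));np.savez("pics/n3.npz",**f)
E
```

```text
[ 4.82951963e-01 -2.06115112e-01  8.71090691e-05] [-1.96296795  2.69521195  5.22665678] [0.47730123 0.334103   0.05010756] (np.float64(-0.06333097238221796), np.float64(88.06666902761778))
```

View pics/n3.png

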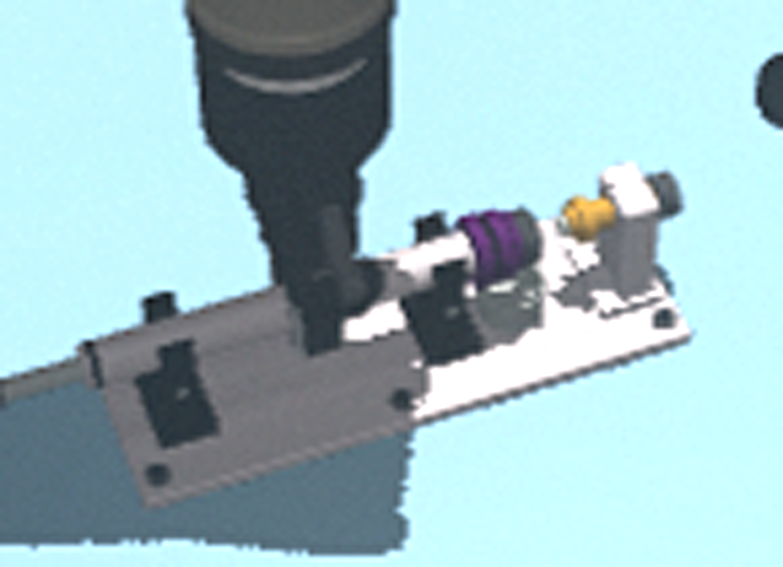

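Request:
{"api": "send_rows", "payload": {
  "moves": [-0.7,-0.2,-0.3,0,-1.4,-0.4,-0.3,0,-2.1,-0.4,-0.3,0,-2.8,-0.4,-0.3,0,-3.5,-0.4,-0.3,0]
}}

```text
clock: 19.2
tcp_pos: [0.4845, -0.2068, 0.0001]
orientation: [-0.054, -3.138, -0.002]
contact_force: [-5.8, 3.8, 8.1]
grip_width: 0.018
```

Request:
{"api": "send_rows", "payload": {
  "moves": [-0.7,0,0,0,-1.4,0,0,0,-2.1,0,0,0,-2.8,0,0,0]
}}

```text
clock: 19.7
tcp_pos: [0.4872, -0.2069, 0.0001]
orientation: [-0.054, -3.138, -0.002]
contact_force: [-5.4, 2.1, 8.9]
grip_width: 0.0181
```

Request:
{"api": "send_rows", "payload": {
  "moves": [-0.6,0,-0.4,0,-1.2,0,-0.6,0,-1.8,0,-0.6,0,-2.4,0,-0.6,0]
}}

```text
clock: 20.2
tcp_pos: [0.4912, -0.2071, 0.0003]
orientation: [-0.053, -3.14, -0.001]
contact_force: [-0.7, 2.3, -5.2]
grip_width: 0.018
```

Request:
{"api": "send_rows", "payload": {
  "moves": [-0.6,0,0,0,-1.2,0,0,0,-1.8,0,0,0]
}}

```text
clock: 20.58
tcp_pos: [0.4929, -0.2072, 0.0006]
orientation: [-0.054, -3.141, -0.001]
contact_force: [-1.4, 4.0, -6.5]
grip_width: 0.0177
```

Request:
{"api": "send_rows", "payload": {
  "moves": [-0.6,0.2,0.3,0,-1.2,0.4,0.3,0,-1.8,0.4,0.3,0]
}}

```text
clock: 20.95
tcp_pos: [0.4947, -0.2072, 0.0005]
orientation: [-0.054, -3.141, -0.0]
contact_force: [-2.5, 3.2, -5.3]
grip_width: 0.0178
```

Request:
{"api": "send_rows", "payload": {
  "moves": [-0.6,0,0.1,0,-1.2,0,0.2,0,-1.8,0,0.2,0]
}}

```text
clock: 21.32
tcp_pos: [0.4964, -0.2073, 0.0003]
orientation: [-0.054, -3.141, -0.0]
contact_force: [-4.7, 3.7, -1.4]
grip_width: 0.0177
```

```bash
python3 - <<'E'
from h import *
from bench import r
o=r.get_obs();print(o["tcp_pos"],o["contact_force"],o["moment"])
f=r.grab_frame("side");cv2.imwrite("pics/o3.png",cv2.convertScaleAbs(cv2.resize(f["img"][195:300,240:385,::-1],None,fx=5.4,fy=5.4,interpolation=cv2.INTER_CUBIC),alpha=1.3))
E
```

```text
[ 4.96419051e-01 -2.07346936e-01  3.34453385e-04] [-4.74992969  3.7369362  -1.36578505] [ 0.73618625  0.85634212 -0.03514984]
```

View pics/o3.png

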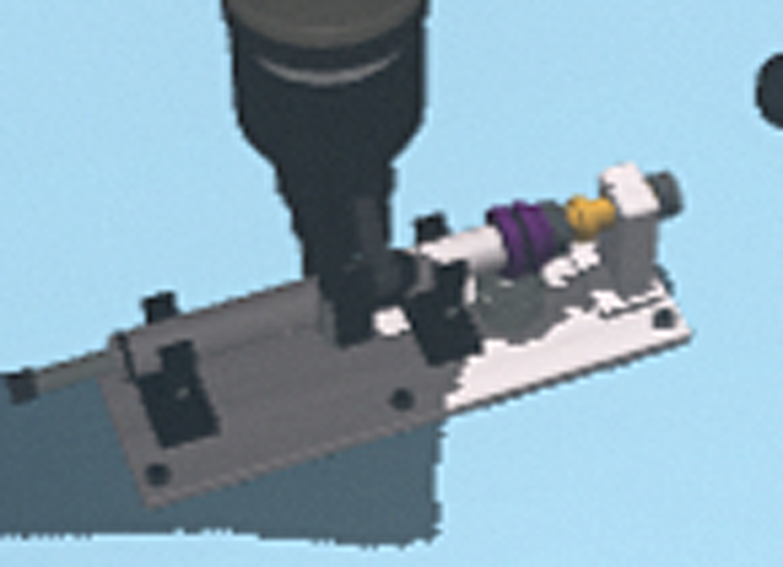

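Hex is nearly at the pin sleeve and the force is rising, so I'll use finer steps.

Request:
{"api": "send_rows", "payload": {
  "moves": [-0.5,0.3,0,0,-1,0.3,0,0,-1,0.3,0,0]
}}

```text
clock: 21.75
tcp_pos: [0.4964, -0.2073, 0.0003]
orientation: [-0.055, -3.139, -0.0]
contact_force: [-4.9, 3.4, -0.1]
grip_width: 0.0181
```

Request:
{"api": "send_rows", "payload": {
  "moves": [-0.5,0,0,0,-1,0,0,0,-1,0,0,0]
}}

```text
clock: 22.12
tcp_pos: [0.4964, -0.2072, 0.0002]
orientation: [-0.055, -3.137, -0.001]
contact_force: [-8.4, 3.1, 2.9]
grip_width: 0.0177
```

Request:
{"api": "send_rows", "payload": {
  "moves": [-0.5,0,0,0,-1,0,0,0,-1,0,0,0]
}}

```text
clock: 22.5
tcp_pos: [0.4964, -0.2072, 0.0002]
orientation: [-0.056, -3.136, -0.002]
contact_force: [-10.5, 2.8, 5.0]
grip_width: 0.0179
```

Request:
{"api": "send_rows", "payload": {
  "moves": [-0.6,0,-0.3,0,-1.2,0,-0.3,0,-1.2,0,-0.3,0]
}}

```text
clock: 22.88
tcp_pos: [0.4965, -0.2072, 0.0002]
orientation: [-0.056, -3.134, -0.003]
contact_force: [-12.7, 3.3, 5.5]
grip_width: 0.0178
```

Request:
{"api": "send_rows", "payload": {
  "moves": [-0.4,0,-0.2,0,-0.8,0,-0.2,0,-0.8,0,-0.2,0,-0.8,0,-0.2,0]
}}

```text
clock: 23.38
tcp_pos: [0.4964, -0.2072, 0.0002]
orientation: [-0.056, -3.133, -0.003]
contact_force: [-14.1, 3.0, 4.7]
grip_width: 0.0178
```

Request:
{"api": "send_rows", "payload": {
  "moves": [0,0,0,0,0,0,0,0,0,0,0,0,0,0,0,0]
}}

```text
clock: 23.88
tcp_pos: [0.4964, -0.2072, 0.0002]
orientation: [-0.056, -3.133, -0.003]
contact_force: [-14.2, 4.6, 4.9]
grip_width: 0.018
```

```bash
python3 - <<'E'
from h import *
from bench import r
for _ in range(2):
    f=r.grab_frame("side")
    o=r.get_obs();print(o["clock"],o["tcp_pos"],o["contact_force"],o["moment"])
cv2.imwrite("pics/p3.png",cv2.convertScaleAbs(cv2.resize(f["img"][195:300,240:385,::-1],None,fx=5.4,fy=5.4,interpolation=cv2.INTER_CUBIC),alpha=1.3))
E
```

```text
23.925 [ 4.96462928e-01 -2.07204512e-01  2.14365686e-04] [-14.17895581   3.60799964   4.69995484] [0.76494475 2.76165305 0.09976235]
23.975 [ 4.96474444e-01 -2.07175529e-01  2.04006073e-04] [-13.07770866   3.63223098   5.47891575] [0.77217928 2.75096819 0.09206079]
```

View pics/p3.png

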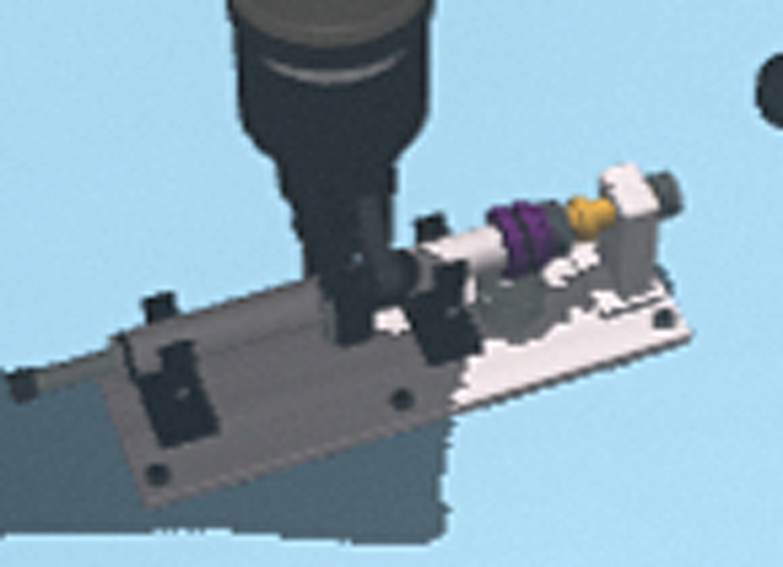

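Bedded: about 14 N held for around 1 s against a solid stop. I'll unload part of the push and then open.

Request:
{"api": "send_rows", "payload": {
  "moves": [1,0.3,-0.1,0,2,0.6,-0.2,0,3,0.6,-0.2,0,3,0.6,-0.2,0]
}}

```text
clock: 24.48
tcp_pos: [0.4964, -0.2071, 0.0004]
orientation: [-0.056, -3.138, 0.0]
contact_force: [-4.8, 1.0, -5.4]
grip_width: 0.0182
```

Request:
{"api": "send_rows", "payload": {
  "moves": [0,0,0.2,0,0,0,0.2,0,0,0,0.2,0,0,0,0.2,0],
  "hand": 0.3
}}

```text
clock: 24.98
tcp_pos: [0.4994, -0.2067, 0.0011]
orientation: [0.054, 3.14, -0.001]
contact_force: [0.0, 0.1, -0.5]
grip_width: 0.0599
```

```bash
python3 - <<'E'
from h import *
from bench import r
f=r.grab_frame("wrist");cv2.imwrite("pics/q2.png",f["img"][:,:,::-1])
o=r.get_obs();print(o["tcp_pos"],o["contact_force"],o["moment"],o["grip_width"])
E
```

```text
[ 0.4991807  -0.20659846  0.00101421] [-0.4502467   0.45587472 -0.28806859] [-0.02242625 -0.0273003   0.00796217] 0.059553432406617486
```

View pics/q2.png

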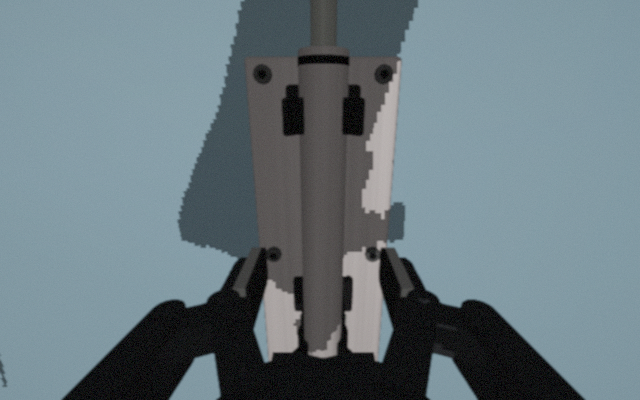

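Released cleanly, with the tube central between the open fingers and in both clips. Retracting straight up.

Request:
{"api": "send_rows", "payload": {
  "moves": [0,0,-10,0,0,0,-30,0,0,0,-60,0,0,0,-100,0,0,0,-140,0,0,0,-140,0]
}}

```text
clock: 25.78
tcp_pos: [0.5011, -0.2074, 0.1445]
orientation: [0.054, 3.134, -0.002]
contact_force: [0.7, -0.2, -0.4]
grip_width: 0.0599
```

```bash
python3 - <<'E'
from h import *
from bench import r
f=r.grab_frame("side");cv2.imwrite("pics/r3.png",cv2.resize(f["img"][195:300,240:385,::-1],None,fx=5.4,fy=5.4,interpolation=cv2.INTER_CUBIC))
cv2.imwrite("pics/r1.png",f["img"][:,:,::-1])
f=r.grab_frame("wrist");cv2.imwrite("pics/r2.png",f["img"][:,:,::-1])
o=r.get_obs();print(o["clock"],o["tcp_pos"],o["contact_force"],o["grip_width"])
E
```

```text
25.875 [ 0.49882356 -0.20634304  0.14130071] [-0.52984613  0.72001376 -0.2543088 ] 0.059769921277499374
```

View pics/r3.png

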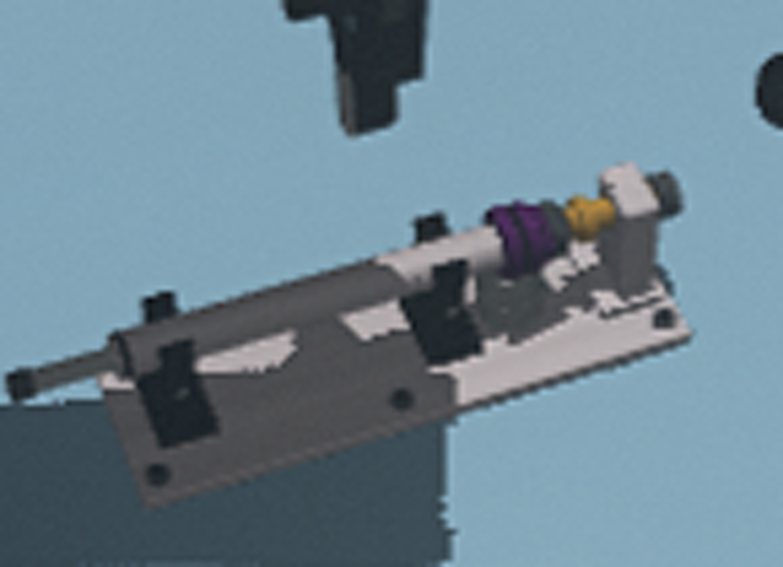

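View pics/r2.png

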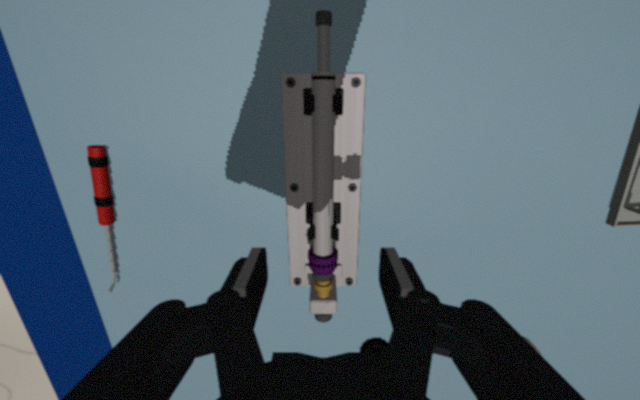

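View pics/r1.png

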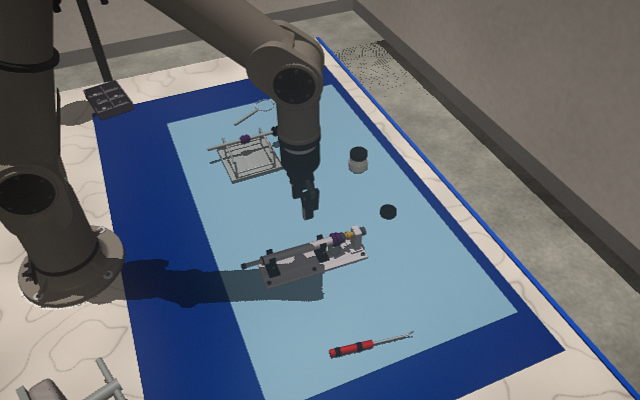

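The tube lies in both clips, with the flange past the clip at about (520,235) in the crop. The hex is tight against the pin and sleeve at (568,220), unchanged since bedding, and the other parts are where they were.

```bash
python3 -c "
from bench import r
print(r.hand_in())"
```

```text
the job is handed in; nothing more can be done
None
```

The cartridge is seated in both clips with its head over the drip cup, bedded on the end stop and released. I handed the job in at about 26 s, and no verdict was reported.

- **Grip:** The first grasp missed. The fingers shut above the tube and then pressed on its top with about 33 N while I felt for it. The real fingertips turned out to be about 35 mm higher than the reported TCP. I corrected for that, regripped and lifted the cartridge out.
- **Seating:** I pressed it down in 0.5 mm steps and corrected sideways by feel. The clips took about 11 N to pass. At the seat I felt a solid stop at about 19 N and then eased off.
- **Bedding:** I slid it about 13 mm until the pin was solid, with no further movement as the force rose from 5 to 14 N. I held about 14 N for roughly 1 s. Less the clips' sliding friction (1 to 5 N), that is about 9 to 13 N on the stop. I eased off most of the push before opening.
- **Last checks:** After retracting, the cameras showed the tube in both clips, central in the cradle. The hex was still against the pin, unmoved since bedding. The gripper was clear with no contact force. In the side view the air shaft, cap, pick and jar looked unmoved.
- **Not measured directly:** I had no reading of the contact force between the hex and the pin after release. That it still bears on the pin is judged from the picture only.
- **Disagreement:** The top and wrist cameras placed the cradle about 2.5 mm apart, which is why I centred it by side force.

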